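Unbolt the flight case: hold the spring catch, slide the bolt

TASK

Unbolt the half-lid of the flight case on the studio desk: with one fingertip press the long spring catch bar all the way down and keep it down, while the other fingertip pushes the bolt by its upright lug, out of the keeper on the half-lid, as far as it will go. Then take the hand away so that the catch springs back up and locks the bolt open. Lift nothing, and leave the tape roll, the mug and the desk microphone where they are.

Things in the scene. Friction and masses are not known exactly. Their poses are not given: they have to be found in the camera images.
- case: Dark grey flight case, aluminium edges, 380 (x) x 320 (y) x 120 mm tall, fixed; origin: centre of its underside, z up. The lock is mid-top. A seam at x = +55 mm parts the fixed deck from the half-lid (+x side). Guide straps over the bolt at x = -57, +44 and +71 mm (the keeper, on the half-lid), y +2 to +48, 19 mm above the case top. 15 mm gap between catch bar and lug.
- lug_top (a point): Middle of the top edge of the bolt's lug: upright steel plate 6 mm thick (case x), 40 mm wide (y), top 42 mm above the case top; shut, it is at case x = 0, y = +25 mm. The flat bolt under it (149 x 22 mm, along x) has its upper face 16 mm above the case top. The lug is pushed towards case -x, from its +x side: 36 mm of free room there before the next strap.
- catch_top (a point): Middle of the top face of the aluminium spring catch bar: 110 mm long (case x, parallel to the bolt), 30 mm wide (y), 5 mm thick, at case x = 0, y = -25 mm; top 30 mm above the case top when up, 22 mm fully pressed. A fingertip on the pressed bar is level with one reaching 20 mm down the lug, clear of bolt and straps; it may slide along the bar while pressing.
- bolt (a joint): How far the bolt is slid back along case -x, m: 0 shut (in the keeper), 0.040 at its open stop. About 2 N of friction; stays where left. Its side has teeth 10 mm apart; with the catch up a pawl stands between them and the bolt moves only about 1.5 mm either way.
- catch (a joint): How far the catch bar is pressed down, m: 0 up, 0.008 at its stop; the teeth are free beyond 0.0045. A spring pushes it up with about 2.5 N at the top and 5.5 N at the stop. It can spring fully up only when its pawl meets a gap between the teeth.
- tape: Roll of grey tape lying on the case's half-lid, 90 mm across and 24 mm high, loose; origin at the centre of its underside. Leave alone.
- mug: White mug on the desk beside the case, 80 mm across, 95 mm tall, loose; origin at the centre of its underside. Leave alone.
- deskmic: Small desk microphone with a round foot, 90 mm across and 152 mm tall, on the desk beside the case, loose; origin at the centre of its underside. Leave alone.

How it is judged:
On the way, in this order (a step that is already met when the one before it is completed fails the run):
1. a fingertip presses the catch bar down while the bolt is still shut (value of joint catch above 0.006 m and value of joint bolt below 0.004 m and contact force between the fingers and catch above 1 N), for 0.1 s.
2. the bolt is slid back to its stop with the catch bar still held down by a finger (value of joint bolt above 0.0375 m and value of joint catch above 0.005 m and contact force between the fingers and catch above 0.5 N), for 0.05 s.
At the end, for the whole second after the job is handed in: The bolt is within 2.5 mm of its open stop and at rest, the catch bar is up again (within 2 mm), and the tape, mug and microphone are within 20 mm of where they stood (value of joint bolt above 0.0375 m and value of joint catch below 0.002 m and velocity of joint bolt between -0.005 and 0.005 m/s and distance of each of tape, mug, deskmic from where it was at the start of the episode below 0.02 m); the robot touches nothing.
It fails at once if the catch was let up while the bolt was part way (value of joint bolt between 0.005 and 0.0355 m and value of joint catch below 0.003 m).
It fails at once if the tape roll, mug or microphone was moved or lifted (distance of any of tape, mug, deskmic from where it was at the start of the episode above 0.02 m).
It also fails if it takes over 34 s, if anything falls off the work surface, if the arm or the gripper's body presses on something with over 40 N, if the wrist force passes 120 N, or if a joint passes its speed limit or range.

ROBOT

A 6-joint arm with a two-finger parallel gripper is mounted at the origin on the work surface. World frame = base frame: x ahead of the robot, y to its left, z up, the work surface at z = 0. Lengths are in m, angles in rad, forces in N, time in s.
With the tool pointing down it reaches from about 0.4 to 0.825 m from the base axis. Payload 7 kg.
Tool frame: the origin (TCP) lies at the centre of the arm's flange, where the gripper is bolted on; the fingertips stand 178 mm ahead of it and the grasp point (between the pads) lies arm.tcp_to_grasp ahead of it (arm.tcp_to_grasp is the distance from the TCP to the grasp point, in m); z points along the fingers, y is the direction in which the jaws open and shut (so a half turn about z gives the same grasp; the last joint's range is limited). The gripper opens to 88 mm and grips with 3 to 60 N. Pads are 19 mm wide; open, the fingers measure 130 mm over their backs; the gripper's body (78 mm by 193 mm) begins 47 mm behind the grasp point.
Start: joints at [-0.868, 0.359, 0.012, 0, -1.224, -0.288], TCP at [0.272, -0.618, 0.405] pointing down, gripper open.
Joint ranges: [-3.07, 3.07], [-1.43, 2.12], [-1.02, 1.25], [-3.03, 1.67], [-3.05, -0], [-3.03, 3.03]. Speed limits (rad/s): [2.39, 2.39, 3.01, 3.14, 3.14, 3.14].

INTERFACE

Orientations are given as [roll, pitch, yaw] about the fixed x, y, z axes, in that order (R = Rz(yaw) Ry(pitch) Rx(roll)).
In Python, from station import arm gives the robot as it stands.
- The arm moves only by the tool move_arm, never from a script. Its argument "deltas" is a list of rows, each a list of 6 numbers: the shift along the world's x, y, z in mm, then the turn, a rotation vector about the world's x, y, z in degrees. In form: [[tx, ty, tz, ax, ay, az], ...]. A call has exactly 5 rows; each row shifts and turns the commanded pose from where the row before left it; what a row does not reach is not made up. A row lasts 1/12 s, in which the tool goes at most 41.7 mm and 7.16 degrees, less where a joint would pass 70% of its speed; a pose out of reach is approached as far as the arm can. A call with a gripper value outside its range is refused whole. "claw" is the closure in counts, from 0 (fully open) to 255 (shut), set as the call begins (left out, the last holds). The fingers move at their own pace and stop on an object; "squeeze" is the grip in N (left out, the last holds). Time passes only in rows, so rows that do not move let the fingers close, or fill a call up. It gives the time, the measured TCP pose, the force and the opening at its end, in the units of the state.
- arm.get_state(): the state, without advancing time (a new reading comes with each control period).
- arm.grab_frame(name): name is "scene" or "side" or "wrist"; returns the picture (420x560x3 uint8, red, green, blue); there is no depth.
- arm.calibration(name): a dict with "intrinsics" (3x3 intrinsics, pixels), "T" (4x4, takes a point from camera to world coordinates); the wrist camera has in their place "mount" (4x4, takes a point from camera to tool coordinates, whose origin is the TCP and whose axes are the flange's). Camera axes: x right, y up, looking along -z (the intrinsics and any distortion apply to the point x, -y, -z); pixel columns grow to the right and rows downward; lengths in m; the calibration is good to about 2 mm. A picture is of the moment at which its call begins: read the wrist's pose just before it. calibration takes no time and is no camera call.
- arm.job_done(): hands the job in, once; it reports no verdict.
Trained networks look in the newest picture that a camera, given by its name, has taken for a name from the list of things; names that differ only in an ending like _2 or _b are one class to them, and where a whole thing is asked for, a point or a joint stands for the part that bears it (a point fixed in the world has none). Each returns a list of dicts, best first, with "score" (0 to 1); they miss things now and then, are a little off and sometimes report something else, mostly with a low value. They report only what shows in the picture. A call takes as long as a camera call.
- arm.spot_in(thing, camera): "xy" ([column, row] in pixels, amid what is visible of it).
- arm.masks_of(thing, camera): "pixels" (420x560 bool, what is visible of it) and "xy" ([column, row] in pixels, amid what is visible of it).
- arm.spot_point(thing, camera): "xy" ([column, row] in pixels: a listed point, or the origin of a listed thing).
The state is a dict: "t": time; "q": joint angles; "qd": joint speeds; "joint_efforts": joint torques, N m; "eef_pos": TCP position; "ee_rot": TCP orientation; "force": force on the tool from outside, world axes, zero at the start; "moment": the same for the moment, N m; "width": finger opening in m.
Only numpy, scipy, OpenCV 4.12 (cv2) and the standard library are available. Lean on these libraries where they do the work, as an engineer would, in place of code of your own. Each camera call takes 0.05 s, during which the arm holds its last target. There are 200 camera calls.

## Working session

There is one attempt and no reset: what is moved stays moved. The work goes in short steps, Python scripts to look and compute and a tool call to move; the robot and the scene stay as the last step left them, time stands still between calls to the robot, and variables do not carry over. Pictures are saved under pics/ and viewed, about 8 in all and at most 12, crops included, and the job is handed in when it is done.

Besides the shell and the picture viewer there is one more tool, called after ">>>" as name([rows], argument=value, ...), one row to a line, values as JSON. move_arm: Moves the arm, as the interface text tells. Its arguments: {"type":"object","properties":{"deltas":{"type":"array","items":{"type":"array","items":{"type":"number"}}},"claw":{"type":"number"},"squeeze":{"type":"number"}},"required":["deltas"]}

```bash
mkdir -p pics; ls
cat > h.py <<'E'
from station import arm
import numpy as np, cv2
def ray(cam,xy,pose=None):
    c=arm.calibration(cam);K=np.array(c["intrinsics"]);
    T=np.array(c["T"]) if "T" in c else pose@np.array(c["mount"])
    d=c.get("distortion",c.get("dist"))
    u=cv2.undistortPoints(np.array([[xy]],float),K,None if d is None else np.array(d,float))[0,0]
    v=T[:3,:3]@np.array([u[0],-u[1],-1.]); return T[:3,3],v/np.linalg.norm(v)
def tri(rs):
    A=sum(np.eye(3)-np.outer(v,v) for o,v in rs);b=sum((np.eye(3)-np.outer(v,v))@o for o,v in rs)
    p=np.linalg.solve(A,b);return p,[np.linalg.norm(np.cross(p-o,v)) for o,v in rs]
def pose():
    s=arm.get_state();from scipy.spatial.transform import Rotation as R
    T=np.eye(4);T[:3,3]=s["eef_pos"];T[:3,:3]=R.from_euler("xyz",s["ee_rot"]).as_matrix();return T
def save(n,im): cv2.imwrite("pics/"+n,im[:,:,::-1])
E
python3 - <<'E'
from h import *
s=arm.get_state();print(s["t"],s["eef_pos"],s["ee_rot"],s["force"],s["width"],arm.tcp_to_grasp)
print({k:np.shape(v) for k,v in arm.calibration("scene").items()},arm.calibration("wrist"))
ims=[]
P=pose()
for c in("scene","side","wrist"):
    ims.append(arm.grab_frame(c))
for th in("lug_top","catch_top","case","tape","mug","deskmic"):
    rs=[]
    for c in("scene","side","wrist"):
        r=arm.spot_point(th,c)[:2]
        print(th,c,[(np.round(x["xy"]),round(x["score"],2)) for x in r])
        if r and r[0]["score"]>.4: rs.append(ray(c,r[0]["xy"],P))
    if len(rs)>1: print(th,*tri(rs))
save("a.png",ims[0]);save("b.png",ims[1])
save("ab.png",cv2.resize(np.hstack(ims[:2]),(800,300)))
E
```

```text
pics
0.0 [ 0.27195637 -0.61757977  0.40373123] [ 3.13995027e+00 -1.31468972e-04 -2.72690350e+00] [ 0.18041283  0.20444112 -0.83127803] 0.08778816833612002 0.1593
{'intrinsics': (3, 3), 'T': (4, 4)} {'intrinsics': array([[359.76381959,   0.        , 277.45175367],
       [  0.        , 359.76381959, 202.2717409 ],
       [  0.        ,   0.        ,   1.        ]]), 'mount': array([[ 9.29138070e-04,  9.50306904e-01,  3.11313227e-01,
         8.52026173e-02],
       [ 9.99999326e-01, -1.09949549e-03,  3.71717928e-04,
        -4.55891256e-04],
       [ 6.95533601e-04,  3.11312672e-01, -9.50307285e-01,
         2.04394442e-02],
       [ 0.00000000e+00,  0.00000000e+00,  0.00000000e+00,
         1.00000000e+00]])}
lug_top scene [(array([290., 189.]), 0.79), (array([283., 224.]), 0.73)]
lug_top side [(array([267., 207.]), 0.88)]
lug_top wrist []
lug_top [0.52429501 0.05471018 0.16513618] [np.float64(0.0010648323203659646), np.float64(0.0010648323203658503)]
catch_top scene [(array([273., 193.]), 0.95), (array([184., 228.]), 0.66)]
catch_top side [(array([273., 224.]), 0.67)]
catch_top wris
[... 282 characters left out ...]
3739197), np.float64(0.004151675463739148)]
tape scene [(array([330., 238.]), 0.6)]
tape side [(array([304., 188.]), 0.86)]
tape wrist []
tape [0.59915167 0.18311181 0.12137305] [np.float64(0.007991320381995735), np.float64(0.00799132038199547)]
mug scene [(array([183., 229.]), 0.91), (array([272., 193.]), 0.28)]
mug side [(array([283., 360.]), 0.77)]
mug wrist []
mug [ 0.62109686 -0.22771222  0.00462987] [np.float64(0.000101453849208509), np.float64(0.00010145384920869671)]
deskmic scene [(array([366., 189.]), 0.57)]
deskmic side [(array([217., 199.]), 0.57)]
deskmic wrist []
deskmic [ 0.33196848  0.2315844  -0.00385277] [np.float64(0.0014011476279707188), np.float64(0.0014011476279706591)]
```

View pics/a.png

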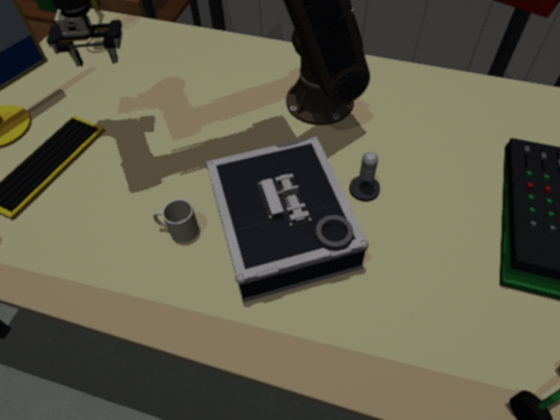

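View pics/b.png

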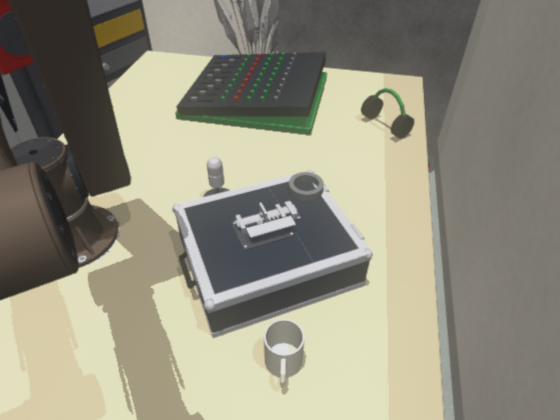

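The scene view shows the case with its lock at about (285,198) and the half-lid towards the lower right, with the tape at (334,232). The mug is at (180,220) and the mic at (366,180). The side view agrees: lock (268,218), tape (306,185).

Run:
```python
from h import *
def z(cam,xy,h):
    o,v=ray(cam,xy);return (o+v*(h-o[2])/v[2])[:2].round(4)
for cam,pts in(("scene",[(208,157),(320,141),(363,240),(238,283)]),("side",[(174,208),(319,177),(369,253),(207,305)])):
    q=np.array([z(cam,p,.12) for p in pts]);print(cam,q.tolist(),q.mean(0))
    for i in range(4):
        d=q[(i+1)%4]-q[i];print(np.hypot(*d).round(3),np.degrees(np.arctan2(d[1],d[0])).round(1))
from scipy.spatial.transform import Rotation as R
print(pose()[:3,:3].round(3))
```

```text
scene [[0.4449, -0.2074], [0.2995, 0.0753], [0.5904, 0.2575], [0.7835, 0.008]] [0.529575 0.03335 ]
0.318 117.2
0.343 32.1
0.315 -52.3
0.401 -147.5
side [[0.2904, 0.0486], [0.6242, 0.2436], [0.77, 0.0012], [0.4608, -0.2045]] [0.53635  0.022225]
0.387 30.3
0.283 -59.0
0.371 -146.4
0.305 124.0
[[-0.915 -0.403 -0.   ]
 [-0.403  0.915  0.   ]
 [ 0.     0.    -1.   ]]
```

>>> move_arm([
  [13.8,33,0,0,0,0.4],
  [13.8,33,0,0,0,0.4],
  [13.8,33,0,0,0,0.4],
  [13.8,33,0,0,0,0.4],
  [13.8,33,0,0,0,0.4],
], claw=139)

```text
t: 1.47
eef_pos: [0.3412, -0.4513, 0.4047]
ee_rot: [-3.141, 0.0, -2.692]
force: [1.2, 1.1, -0.5]
width: 0.0598
```

>>> move_arm([
  [13.8,33,0,0,0,0.4],
  [13.8,33,0,0,0,0.4],
  [13.8,33,0,0,0,0.4],
  [13.8,33,0,0,0,0.4],
  [13.8,33,0,0,0,0.4],
])

```text
t: 1.88
eef_pos: [0.4102, -0.2861, 0.405]
ee_rot: [-3.141, 0.001, -2.657]
force: [1.2, -0.2, 0.3]
width: 0.04
```

>>> move_arm([
  [13.8,33,0,0,0,0.4],
  [13.8,33,0,0,0,0.4],
  [13.8,33,0,0,0,0.4],
  [13.8,33,0,0,0,0.4],
  [13.8,33,0,0,0,0.4],
])

```text
t: 2.3
eef_pos: [0.4792, -0.121, 0.4051]
ee_rot: [-3.141, 0.001, -2.621]
force: [0.7, -0.5, -0.9]
width: 0.04
```

>>> move_arm([
  [13.8,33,0,0,0,0.4],
  [13.8,33,0,0,0,0.4],
  [13.8,33,0,0,0,0.4],
  [13.8,33,0,0,0,0.4],
  [0,0,0,0,0,0],
])

```text
t: 2.72
eef_pos: [0.5363, 0.0136, 0.4046]
ee_rot: [-3.141, 0.001, -2.59]
force: [0.3, 1.0, 0.4]
width: 0.0398
```

Run:
```python
from h import *
P=pose();s=arm.get_state();print(s["t"],s["eef_pos"],s["ee_rot"],s["force"],s["width"])
im=arm.grab_frame("wrist");arm.grab_frame("scene");arm.grab_frame("side")
for th,h in(("lug_top",.162),("catch_top",.15)):
    rs=[]
    for c in("wrist","scene","side"):
        r=arm.spot_point(th,c)[:2];print(th,c,[(np.round(x["xy"]),round(x["score"],2)) for x in r])
        if r:
            o,v=ray(c,r[0]["xy"],P);rs.append((o,v));print((o+v*(h-o[2])/v[2]).round(4))
save("w.png",im)
```

```text
2.7167 [0.53626173 0.01363309 0.40459995] [-3.14129456e+00  1.29756162e-03 -2.59035738e+00] [0.29321053 0.98788111 0.39976263] 0.03980392371761721
lug_top wrist [(array([343., 224.]), 0.8)]
[0.5165 0.0517 0.162 ]
lug_top scene [(array([289., 188.]), 0.61)]
[0.5181 0.0492 0.162 ]
lug_top side [(array([263., 208.]), 0.88)]
[0.5154 0.0527 0.162 ]
catch_top wrist [(array([266., 213.]), 0.73)]
[0.5402 0.0064 0.15  ]
catch_top scene [(array([271., 194.]), 0.78), (array([285., 227.]), 0.28)]
[0.5395 0.0095 0.15  ]
catch_top side [(array([270., 224.]), 0.8)]
[0.5408 0.0136 0.15  ]
```

View pics/w.png

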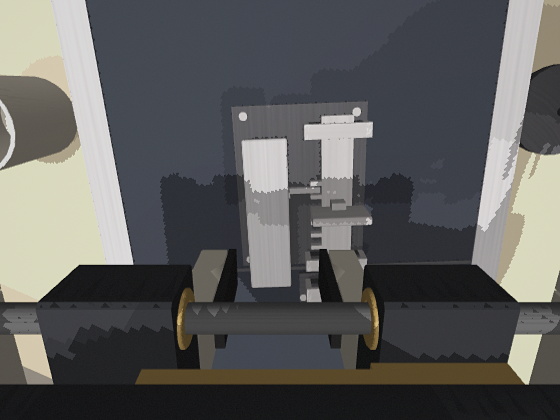

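The wrist view looks along case −x (up in the picture). The bar runs from (264,139) to (271,287), the lug's top edge is around (342,212), and the −x strap is at (338,130). The fingers straddle bar and bolt at the bottom of the picture.

Run:
```python
from h import *
P=pose()
def z(xy,h):
    o,v=ray("wrist",xy,P);return (o+v*(h-o[2])/v[2])[:2]
def ang(a,b):d=b-a;return np.hypot(*d).round(4),np.degrees(np.arctan2(d[1],d[0])).round(2)
a=[z(p,.15) for p in((243,140),(286,138),(292,286),(250,288))]
print("bar",np.mean(a,0),ang(a[0],a[3]),ang(a[1],a[2]),ang(a[0],a[1]),ang(a[3],a[2]))
b=[z(p,.121) for p in((88,0),(133,265),(506,0),(474,262))]
print("edges",b,ang(b[0],b[1]),ang(b[2],b[3]))
print("tool x axis",np.degrees(np.arctan2(P[1,0],P[0,0])))
l=[z(p,.162) for p in((312,207),(372,207))];print("lug",np.mean(l,0),ang(*l))
e=[z(p,.121) for p in((125,268),(475,262))];print("seam",ang(*e))
```

```text
bar [0.5403626  0.00394301] (np.float64(0.1097), np.float64(32.36)) (np.float64(0.1094), np.float64(34.1)) (np.float64(0.0279), np.float64(124.0)) (np.float64(0.0313), np.float64(124.48))
edges [array([ 0.48103181, -0.16886572]), array([ 0.64276446, -0.0642728 ]), array([0.33961196, 0.06341526]), array([0.49560651, 0.17185787])] (np.float64(0.1926), np.float64(32.89)) (np.float64(0.19), np.float64(34.81))
tool x axis -148.70926948239915
lug [0.50452179 0.03924684] (np.float64(0.0392), np.float64(121.36))
seam (np.float64(0.286), np.float64(122.47))
```

>>> move_arm([
  [5,14,0,0,0,0.8],
  [5,14,0,0,0,0.7],
  [0,0,-15,0,0,0],
  [0,0,-15,0,0,0],
  [0,0,-8,0,0,0],
])

```text
t: 3.58
eef_pos: [0.5442, 0.0381, 0.3651]
ee_rot: [3.141, -0.001, -2.567]
force: [-0.8, -1.0, -0.8]
width: 0.0397
```

>>> move_arm([
  [0,0,0,0,0,0],
  [0,0,0,0,0,0],
  [0,0,0,0,0,0],
  [0,0,0,0,0,0],
  [0,0,0,0,0,0],
])

```text
t: 4.0
eef_pos: [0.5444, 0.0373, 0.3675]
ee_rot: [-3.141, 0.001, -2.568]
force: [0.2, -0.8, -0.4]
width: 0.0396
```

Run:
```python
from h import *
P=pose();s=arm.get_state();print(s["t"],s["eef_pos"],s["ee_rot"],s["force"],s["width"])
im=arm.grab_frame("wrist");sd=arm.grab_frame("side")
for th,h in(("lug_top",.162),("catch_top",.15)):
    for c in("wrist","side"):
        r=arm.spot_point(th,c)[:2]
        if r:
            o,v=ray(c,r[0]["xy"],P);p=(o+v*(h-o[2])/v[2]);print(th,c,np.round(r[0]["xy"]),round(r[0]["score"],2),p.round(4),(P[:3,:3].T@(p-P[:3,3])).round(4))
# projected tips in wrist
c=arm.calibration("wrist");M=np.linalg.inv(c["mount"]);K=c["intrinsics"]
for y in(-.0305,-.02,.02,.0305,.041):
  for x in(-.0095,.0095):
    p=(M@[x,y,.178,1])[:3];q=K@[p[0],-p[1],-p[2]];print(x,y,(q[:2]/q[2]).round())
save("w2.png",cv2.resize(np.hstack([im[:,100:460],cv2.resize(sd[140:280,190:350],(480,420))]),(800,400)))
```

```text
4.0 [0.54439989 0.03727693 0.36745165] [-3.14127993e+00  1.33273677e-03 -2.56801018e+00] [ 0.17668018 -0.80074451 -0.37712382] 0.03959797686902485
lug_top wrist [327. 215.] 0.77 [0.5154 0.0503 0.162 ] [0.0176 0.0267 0.2054]
catch_top wrist [237. 210.] 0.9 [0.5441 0.0083 0.15  ] [ 0.0163 -0.0241  0.2174]
catch_top side [271. 222.] 0.83 [0.5419 0.0224 0.15  ] [ 0.0105 -0.0111  0.2174]
-0.0095 -0.0305 [217. 285.]
0.0095 -0.0305 [215. 250.]
-0.0095 -0.02 [238. 285.]
0.0095 -0.02 [237. 250.]
-0.0095 0.02 [318. 285.]
0.0095 0.02 [320. 250.]
-0.0095 0.0305 [340. 285.]
0.0095 0.0305 [342. 250.]
-0.0095 0.041 [361. 285.]
0.0095 0.041 [363. 250.]
```

View pics/w2.png

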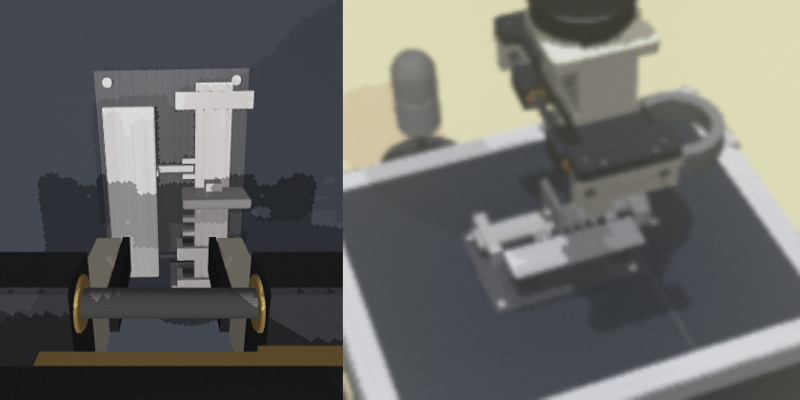

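The lug's top edge is at about (328,215) in the full wrist frame. It lies 17.6 mm ahead of the tool axis, which leaves about 5 mm in front of the finger. The bar lies under the left finger. Descending.

>>> move_arm([
  [2,1.5,0,0,0,0],
  [0,0,-10,0,0,0],
  [0,0,-10,0,0,0],
  [0,0,-10,0,0,0],
  [0,0,0,0,0,0],
], claw=155)

```text
t: 4.72
eef_pos: [0.5453, 0.0385, 0.3335]
ee_rot: [3.14, -0.004, -2.568]
force: [-0.6, -0.1, 0.4]
width: 0.0342
```

>>> move_arm([
  [0,0,-2,0,0,0],
  [0,0,-2,0,0,0],
  [0,0,-2,0,0,0],
  [0,0,-2,0,0,0],
  [0,0,0,0,0,0],
])

```text
t: 5.13
eef_pos: [0.5463, 0.0388, 0.3286]
ee_rot: [-3.142, 0.0, -2.568]
force: [0.2, 0.3, 0.4]
width: 0.0347
```

>>> move_arm([
  [0,0,-1,0,0,0],
  [0,0,-1,0,0,0],
  [0,0,-1,0,0,0],
  [0,0,0,0,0,0],
  [0,0,0,0,0,0],
])

```text
t: 5.55
eef_pos: [0.5463, 0.0388, 0.3259]
ee_rot: [-3.141, 0.0, -2.568]
force: [0.0, -0.7, 2.7]
width: 0.0345
```

Run:
```python
from h import *
s=arm.get_state();print(s["eef_pos"],s["force"],s["moment"],s["width"])
im=arm.grab_frame("wrist");sd=arm.grab_frame("side")
save("w3.png",cv2.resize(np.hstack([im[:,100:460],cv2.resize(sd[140:280,190:350],(480,420))]),(800,400)))
```

```text
[0.54629187 0.03878687 0.32587591] [ 0.04077527 -0.65554685  2.73934263] [-0.02719417  0.09606205 -0.03063127] 0.034498042256124566
```

View pics/w3.png

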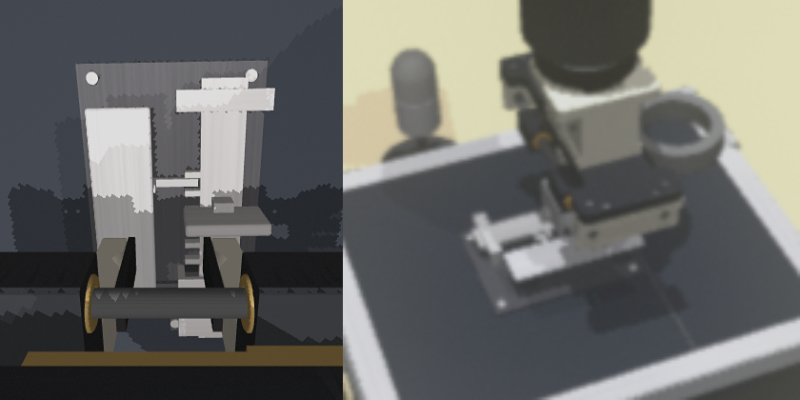

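Contact with about 2.7 N, and the left finger is over the bar (composite x 97–130). The right finger is beside the bolt, behind the lug (lug edge at row 225). Pressing on.

>>> move_arm([
  [0,0,-1,0,0,0],
  [0,0,-1,0,0,0],
  [0,0,-1,0,0,0],
  [0,0,-1,0,0,0],
  [0,0,0,0,0,0],
])

```text
t: 6.07
eef_pos: [0.5463, 0.0388, 0.3216]
ee_rot: [-3.141, 0.0, -2.568]
force: [0.2, 0.2, 4.4]
width: 0.034
```

>>> move_arm([
  [0,0,-1,0,0,0],
  [0,0,-1,0,0,0],
  [0,0,0,0,0,0],
  [0,0,0,0,0,0],
  [0,0,0,0,0,0],
])

```text
t: 6.48
eef_pos: [0.5463, 0.0388, 0.3203]
ee_rot: [-3.141, 0.001, -2.568]
force: [-0.8, -0.1, 8.5]
width: 0.0343
```

>>> move_arm([
  [-2.5,-1.6,0,0,0,0],
  [-2.5,-1.6,0,0,0,0],
  [-2.5,-1.6,0,0,0,0],
  [-2.5,-1.6,0,0,0,0],
  [0,0,0,0,0,0],
])

```text
t: 6.9
eef_pos: [0.5368, 0.0326, 0.3204]
ee_rot: [-3.141, 0.003, -2.568]
force: [4.8, 2.2, 4.7]
width: 0.0341
```

>>> move_arm([
  [-2.5,-1.6,0,0,0,0],
  [-2.5,-1.6,0,0,0,0],
  [-2.5,-1.6,0,0,0,0],
  [-2.5,-1.6,0,0,0,0],
  [0,0,0,0,0,0],
])

```text
t: 7.32
eef_pos: [0.5268, 0.0261, 0.3204]
ee_rot: [-3.141, 0.003, -2.568]
force: [4.9, 0.6, 5.3]
width: 0.0346
```

>>> move_arm([
  [-2.5,-1.6,-0.5,0,0,0],
  [-2.5,-1.6,0,0,0,0],
  [-2.5,-1.6,0,0,0,0],
  [-2.5,-1.6,0,0,0,0],
  [-2.5,-1.6,0,0,0,0],
])

```text
t: 7.73
eef_pos: [0.5151, 0.0185, 0.3203]
ee_rot: [-3.14, 0.004, -2.567]
force: [7.0, 2.1, 7.2]
width: 0.0345
```

>>> move_arm([
  [-2.5,-1.6,0,0,0,0],
  [-1.7,-1.1,0,0,0,0],
  [-1.7,-1.1,0,0,0,0],
  [0,0,0,0,0,0],
  [0,0,0,0,0,0],
])

```text
t: 8.15
eef_pos: [0.509, 0.0146, 0.3203]
ee_rot: [-3.14, 0.003, -2.567]
force: [5.0, 2.1, 7.2]
width: 0.034
```

>>> move_arm([
  [-0.8,-0.55,0,0,0,0],
  [-0.8,-0.55,0,0,0,0],
  [-0.8,-0.55,0,0,0,0],
  [-0.8,-0.55,0,0,0,0],
  [0,0,0,0,0,0],
])

```text
t: 8.57
eef_pos: [0.5072, 0.0134, 0.3204]
ee_rot: [-3.14, 0.008, -2.567]
force: [12.4, 7.2, -0.1]
width: 0.0344
```

>>> move_arm([
  [-0.8,-0.55,0,0,0,0],
  [-0.8,-0.55,0,0,0,0],
  [0,0,0,0,0,0],
  [0,0,0,0,0,0],
  [0,0,0,0,0,0],
])

```text
t: 8.98
eef_pos: [0.5067, 0.0131, 0.3205]
ee_rot: [-3.14, 0.011, -2.567]
force: [16.9, 9.1, -3.5]
width: 0.0345
```

>>> move_arm([
  [0.8,0.55,-0.5,0,0,0],
  [0.8,0.55,-0.5,0,0,0],
  [0,0,0,0,0,0],
  [0,0,0,0,0,0],
  [0,0,0,0,0,0],
])

```text
t: 9.4
eef_pos: [0.5072, 0.0135, 0.3202]
ee_rot: [-3.14, 0.008, -2.567]
force: [8.9, 7.0, 9.2]
width: 0.0343
```

Run:
```python
from h import *
s=arm.get_state();print(s["t"],s["eef_pos"],s["force"],s["moment"])
im=arm.grab_frame("wrist");sd=arm.grab_frame("side")
save("w4.png",cv2.resize(np.hstack([im[:,100:460],cv2.resize(sd[140:280,190:350],(480,420))]),(800,400)))
```

```text
9.4 [0.50724243 0.01347151 0.32023361] [8.92104058 7.01182224 9.21507018] [ 2.50578327 -3.06511876 -0.2523481 ]
```

View pics/w4.png

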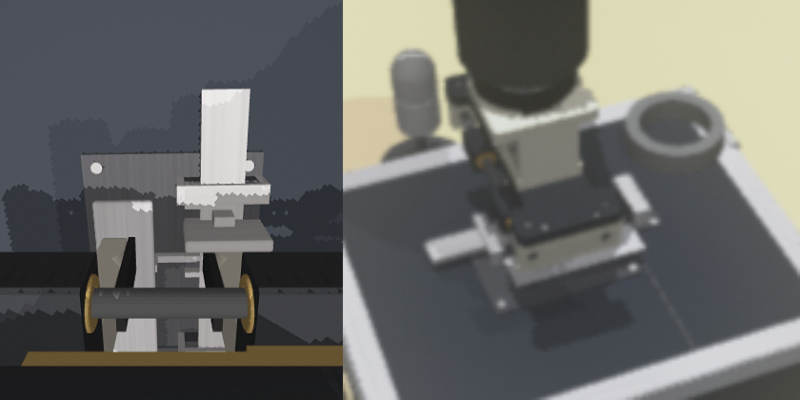

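The bolt has slid well out past the −x strap, and the lug (composite row 240) is close behind the strap. The catch is still held, with +9 N upward. I'll ease the side load, then lift straight up.

>>> move_arm([
  [1,0.65,0,0,0,0],
  [0,0,0,0,0,0],
  [0,0,0,0,0,0],
  [0,0,2,0,0,0],
  [0,0,2,0,0,0],
])

```text
t: 9.92
eef_pos: [0.5075, 0.0137, 0.3228]
ee_rot: [-3.141, 0.006, -2.568]
force: [11.7, 4.9, -3.7]
width: 0.0344
```

>>> move_arm([
  [0,0,4,0,0,0],
  [0,0,4,0,0,0],
  [0,0,4,0,0,0],
  [0,0,4,0,0,0],
  [0,0,4,0,0,0],
])

```text
t: 10.33
eef_pos: [0.5055, 0.013, 0.3412]
ee_rot: [3.14, -0.001, -2.568]
force: [0.2, 0.4, -0.5]
width: 0.0346
```

>>> move_arm([
  [0,0,10,0,0,0],
  [0,0,20,0,0,0],
  [0,0,20,0,0,0],
  [0,0,20,0,0,0],
  [0,0,0,0,0,0],
])

```text
t: 10.75
eef_pos: [0.5057, 0.0123, 0.4158]
ee_rot: [-3.14, 0.003, -2.568]
force: [1.1, 1.1, -0.6]
width: 0.0346
```

Run:
```python
from h import *
P=pose();s=arm.get_state();print(s["t"],s["eef_pos"],s["force"])
im=arm.grab_frame("wrist");sd=arm.grab_frame("side")
for th,h in(("lug_top",.162),("catch_top",.15)):
  for c in("wrist","side"):
    for x in arm.spot_point(th,c)[:1]:
        o,v=ray(c,x["xy"],P);p=o+v*(h-o[2])/v[2];d=p-[.528,.030,0];print(th,c,np.round(x["xy"]),round(x["score"],2),"case xy",(d[0]*.84+d[1]*.543).round(4),(-d[0]*.543+d[1]*.84).round(4))
save("w5.png",cv2.resize(np.hstack([im[:,100:460],cv2.resize(sd[140:280,190:350],(480,420))]),(800,400)))
```

```text
10.75 [0.50571511 0.01229893 0.41577594] [ 1.10834955  1.10414883 -0.62831238]
lug_top wrist [318. 199.] 0.7 case xy -0.0392 0.0238
lug_top side [244. 212.] 0.7 case xy -0.044 0.026
catch_top wrist [247. 244.] 0.85 case xy 0.0004 -0.0261
catch_top side [273. 224.] 0.58 case xy 0.0087 -0.0213
```

View pics/w5.png

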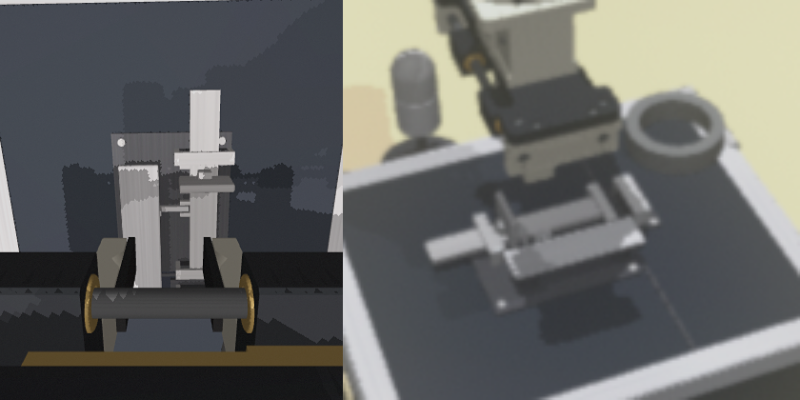

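The bolt is back: the wrist camera puts the lug at case x ≈ −39 mm. In the side view the catch bar is at row 224, the same as at the start, so it is up. The hand is clear and the tape and mic look undisturbed.

```bash
python3 -c "
from h import *
print(arm.job_done())"
```

```text
the job is handed in; nothing more can be done
None
```

I unbolted the half-lid and handed the job in at about 11 s, well inside the 34 s limit; no verdict was reported.

**What I did:** One fingertip pressed the catch bar to its stop (8.5 N up, tool stopped moving down). The other pushed the lug along case −x until it hit its stop at about 19 N. I then eased the side load and lifted the hand straight up.

**Last checks:**
- **Bolt:** the wrist camera puts the lug at case x ≈ −39 mm and the side camera at ≈ −44 mm. These disagree by 5 mm; the push force shows the open stop was reached.
- **Catch bar:** it looked up again, at the same row in the side view as at the start. I judged this from the picture only, because its height can't be measured directly.
- **Hand:** it is about 85 mm above the lock, reading about 1.7 N, which is close to noise.
- **Tape and microphone:** undisturbed in the last side crop. The mug was outside that crop and I did not check it again, but the hand never went near it at its height.

**One odd reading:** while pushing hard against the stop, the net vertical force briefly went negative (−3.5 N). I think this was friction on the lug. The tool height stayed at the fully pressed level, and I pressed down again to +9 N before letting go.

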